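# Lay out a soldering place on the jeweller's bench

### The arm

A 7-joint arm with a two-finger parallel gripper is mounted at the origin on the work surface. World frame = base frame: x ahead of the robot, y to its left, z up, the work surface at z = 0. Lengths are in mm, angles in rad, forces in N, time in s.
With the tool pointing down it reaches from about 400 to 925 mm from the base axis. Payload 5.6 kg.
Tool frame: the origin (TCP) lies between the finger pads; the fingertips stand 8 mm ahead of it and the grasp point (between the pads) lies 11 mm behind it; z points along the fingers, y is the direction in which the jaws open and shut (so a half turn about z gives the same grasp; the last joint's range is limited). The gripper opens to 85 mm and grips with 20 to 120 N. Pads are 22 mm wide; open, the fingers measure 114 mm over their backs; the gripper's body (76 mm by 85 mm) begins 54 mm behind the grasp point. The pads swing forward as they close: fully open they stand 13 mm farther back than shut.
Start: joints at [1.18, 0.468, -0.012, 1.603, 0.006, 1.071, -0.056], TCP at [221.5, -611.102, 239.29] pointing down, gripper open.
Joint ranges: [-2.53, 2.53], [-0.31, 2.02], [-1.57, 1.55], [0.28, 2.44], [-1.29, 4.43], [0.15, 1.84], [-2.92, 2.92]. Speed limits (rad/s): [2.57, 2.57, 3.14, 3.14, 3.14, 3.14, 3.14].

### API

Orientations are given as a rotation vector (axis times angle).
In Python, from cell import env gives the robot as it stands.
- The arm moves only by the tool send_rows, never from a script. Its argument "rows" is a list of rows, each a list of 3 entries, a list of its own where there are three numbers: the shift along the world's x, y, z as a fraction of full scale, then the turn, a rotation vector about the world's x, y, z as a fraction of full scale, then the gripper command: -1 is shut, 1 is fully open, values between are in proportion. In form: [[[tx, ty, tz], [rx, ry, rz], claw], ...]. A call has 1 to 12 rows; each row is the pose to reach, as a shift and turn from the pose measured when the call began; what a row does not reach only later rows make up. Full scale, the value 1, is 0.15 m for a shift and 2 rad for a turn. A row lasts 1/10 s, in which the tool goes at most 50 mm and 8.59 degrees, less where a joint would pass 70% of its speed; a pose out of reach is approached as far as the arm can. A call with a number of a shift or a turn outside -1 to 1 is refused whole. A call with a gripper value outside its range is refused whole. The fingers move at their own pace and stop on an object; "squeeze" is the grip in N (left out, the last holds). Time passes only in rows, so rows that repeat a pose let the fingers close. It gives the time, the measured TCP pose, the force and the opening at its end, in the units of the state.
- env.get_state(): the state, without advancing time (a new reading comes with each control period).
- env.capture(name): name is "scene" or "top" or "wrist"; returns the picture (400x640x3 uint8, red, green, blue); there is no depth.
- env.calibration(name): a dict with "mtx" (3x3 intrinsics, pixels), "R" (3x3) and "t" (3): a world point X has camera coordinates R X + t. Camera axes: x right, y down, z forward; pixel columns grow to the right and rows downward; lengths in mm; the calibration is good to about 2 mm. A picture is of the moment at which its call begins: read the wrist's pose just before it. calibration takes no time and is no camera call; for the wrist camera it gives the pose at the moment of the call.
- env.sign_off(): hands the job in, once; it reports no verdict.
Trained networks look in the newest picture that a camera, given by its name, has taken for a name from the list of things; names that differ only in an ending like _2 or _b are one class to them, and where a whole thing is asked for, a point or a joint stands for the part that bears it (a point fixed in the world has none). Each returns a list of dicts, best first, with "confidence" (0 to 1); they miss things now and then, are a little off and sometimes report something else, mostly with a low value. They report only what shows in the picture. A call takes as long as a camera call. They do not tell look-alikes from the thing itself.
- env.spot_in(camera, label): "bbox" ([centre column, centre row, width, height] in pixels, round what is visible of it).
The state is a dict: "time_s": time; "joint_pos": joint angles; "joint_velocities": joint speeds; "tau": joint torques, N m; "ee_pos": TCP position; "eef_rot": TCP orientation; "wrist_force": force on the tool from outside, world axes, zero at the start; "torque": the same for the moment, N m; "finger_gap": opening from 0.0 (shut) to 1.0 (fully open).
Only numpy, scipy, OpenCV 4.12 (cv2) and the standard library are available. Lean on these libraries where they do the work, as an engineer would, in place of code of your own. Each camera call takes 0.05 s, during which the arm holds its last target.

### The job

Get the bench ready for soldering: lay the dark soldering block flat in the middle of the white tile with its long side across the tile (left to right), stand the fire brick upright on the tile behind the block, parallel to it, squarely in line with it and about a finger's width (12 mm) clear of it, and lay the steel ring flat on the middle of the block. On the wooden board stand the flux jar upright in the left circle and the open steel cup upright in the right circle (left, right and behind as seen from the robot). Leave the coffee mug standing where it is.

Things in the scene. Friction and masses are not known exactly. Their poses are not given: they have to be found in the camera images.
- tile: Origin: centre of its underside, z up. Fixed white ceramic tile lying flat, 150 (x) by 120 (y) by 8 mm thick, no rim. Its +x axis points to its back edge, away from the robot (turned at most about 17 degrees), +y to its left. It stands either left or right on the bench, the wooden board on the other side.
- board: Origin: centre of its underside, z up. Fixed pale wooden board lying flat, 90 (x) by 170 (y) by 12 mm thick, with two dark circles, 68 mm across, drawn on its top, centred 48 mm to the left (+y) and 48 mm to the right (-y) of its middle, as seen from the robot. Turned at most about 17 degrees.
- block: Origin: centre of its underside, z up. Loose dark charcoal-coloured soldering block, 42 (x) by 60 (y) by 26 mm high, flat, about 0.1 kg. Can be gripped across the 42 mm or, from the ends, across the 60 mm.
- brick: Origin: centre of its underside, z up. Loose red-brown fire brick standing upright, 28 (x) by 60 (y) by 50 mm high, about 0.13 kg. Can be gripped across the 28 mm or, from the ends, across the 60 mm.
- ring: Origin: centre of its underside, z up. Loose plain steel ring blank lying flat (axis vertical), 36 mm outside and 29 mm inside diameter, 14 mm high, 35 g.
- jar: Origin: centre of its underside, z up. Loose closed flux jar, upright: amber glass with a dark metal lid, 48 mm diameter, 50 mm high, about 0.15 kg.
- cup: Origin: centre of its underside, z up. Loose open steel cup, upright, no handle: 54 mm diameter at the rim, 52 mm at the foot, wall 3 mm, 50 mm high, 0.1 kg.
- mug: Origin: centre of its underside, z up. White ceramic coffee mug with a handle towards its +y, 66 mm diameter, 62 mm high; it stands among the other things, is not part of the job and is to be left standing where it is.
Mind the look-alikes: they are no part of the job. Leave any pink or purple look-alike of the cup alone. Leave any green look-alike of the brick alone.

How it is judged (in metres and radians):
At the end, for the whole second after the job is handed in: On the tile: block centred (13 mm), square (0.2 rad); brick upright behind it, centres 37-62 mm apart, 32-66 mm behind tile centre, 16 mm sideways, parallel (0.2 rad); ring flat on block (12 mm). On the board: jar upright in left circle, cup in right (12 mm). All released, at rest (x of block in the frame of tile between -0.013 and 0.013 m and y of block in the frame of tile between -0.013 and 0.013 m and z of block in the frame of tile between 0.004 and 0.012 m and angle between the x axis of block and the x axis of tile, either way round below 0.2 rad and angle between each of block, brick, jar, cup's own z axis and vertical below 0.1 rad and x of brick in the frame of tile between 0.032 and 0.066 m and y of brick in the frame of tile between -0.016 and 0.016 m and z of brick in the frame of tile between 0.004 and 0.012 m and horizontal distance between brick and block between 0.037 and 0.062 m and angle between the x axis of brick and the x axis of block, either way round below 0.2 rad and horizontal distance between ring and block below 0.012 m and z of ring in the frame of block between 0.022 and 0.03 m and angle between the z axis of ring and the z axis of block, either way round below 0.1 rad and x of jar in the frame of board between -0.012 and 0.012 m and y of jar in the frame of board between 0.036 and 0.06 m and z of jar in the frame of board between 0.008 and 0.016 m and x of cup in the frame of board between -0.012 and 0.012 m and y of cup in the frame of board between -0.06 and -0.036 m and z of cup in the frame of board between 0.008 and 0.016 m and linear speed of each of block, brick, ring, jar, cup below 0.02 m/s); the robot touches nothing.
It fails at once if the coffee mug was pushed more than 30 mm away or tipped (distance of mug from where it was at the start of the episode above 0.03 m or angle between mug's own z axis and vertical above 0.35 rad).
It also fails if it takes over 128 s, if anything falls off the work surface, if the arm or the gripper's body presses on something with over 40 N, if the wrist force passes 120 N, or if a joint passes its speed limit or range.

## Working session

There is one attempt and no reset: what is moved stays moved. The work goes in short steps, Python scripts to look and compute and a tool call to move; the robot and the scene stay as the last step left them, time stands still between calls to the robot, and variables do not carry over. Pictures are saved under pics/ and viewed, and the job is handed in when it is done.

Besides the shell and the picture viewer there is one more tool, called after ">>>" as a command line: name --argument value ..., lists and objects as JSON in quotes. send_rows: Moves the arm, as the interface text tells. Shift numbers are shares of 0.15 m and turn numbers shares of 2 rad, none past 1 either way. Its arguments: {"type":"object","properties":{"rows":{"type":"array"},"squeeze":{"type":"number"}},"required":["rows"]}

```bash
mkdir -p pics; ls
python3 - <<'E'
from cell import env
import cv2
print(env.get_state())
for n in ["scene","top"]:
    im=env.capture(n); cv2.imwrite(f"pics/{n}0.png",im[:,:,::-1])
    c=env.calibration(n); print(n,c)
E
```

```text
pics
{'time_s': 0.0, 'joint_pos': array([ 1.1799864 ,  0.46836306, -0.01160665,  1.60365158,  0.0060086 ,
        1.07142961, -0.05630052]), 'joint_velocities': array([ 0.0013481 , -0.00253316, -0.00058862,  0.00201989,  0.00054387,
        0.00091606, -0.00113245]), 'tau': array([-3.06975307e-04, -5.32391059e+01,  2.13211850e-02, -2.51304603e+01,
        1.14664872e-02,  7.53303204e-03, -1.45018794e-05]), 'ee_pos': array([ 221.28815619, -610.57001282,  238.33592885]), 'eef_rot': array([-3.09248655e+00, -5.43196171e-01,  6.96902042e-04]), 'wrist_force': array([ 0.31615101, -0.34265396, -0.10657025]), 'torque': array([0.00169372, 0.05634109, 0.00982947]), 'finger_gap': 1.0001068592672573}
scene {'mtx': array([[404.14699518,   0.        , 318.17761239],
       [  0.        , 404.14699518, 199.73734991],
       [  0.        ,   0.        ,   1.        ]]), 'R': array([[ 0.02133822,  0.99970105,  0.01193654],
       [ 0.63668883, -0.00438275, -0.77110838],
       [-0.77082554,  0.02405394, -0.63659201]]), 't': array([ -78.84757818, -302.98517117, 1463.82062391])}
top {'mtx': array([[446.84513564,   0.        , 324.06834412],
       [  0.        , 446.84513564, 200.51035761],
       [  0.        ,   0.        ,   1.        ]]), 'R': array([[ 0.00448242, -0.99998721, -0.00234248],
       [-0.99733975, -0.0043001 , -0.07276623],
       [ 0.07275523,  0.00266242, -0.99734627]]), 't': array([  83.10302863,  523.62088966, 1206.91471058])}
```

View pics/scene0.png

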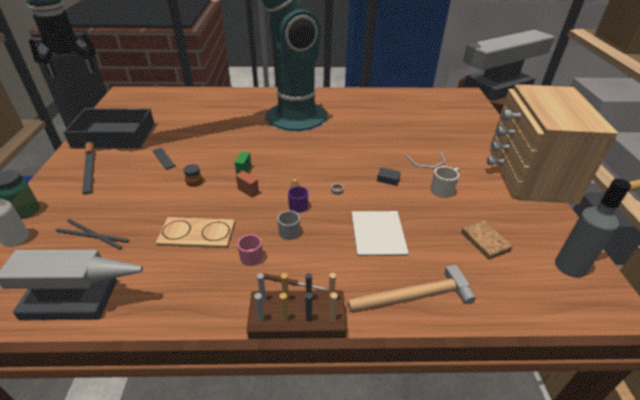

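View pics/top0.png

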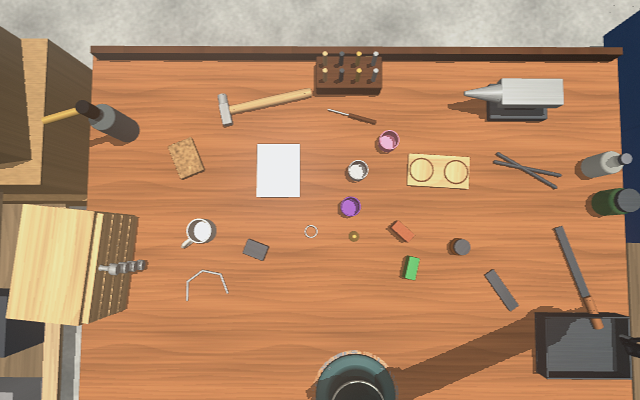

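```bash
cat > h.py <<'E'
from cell import env
import numpy as np, cv2
def proj(cal,X):
    X=np.atleast_2d(X).astype(float)
    p=(X@cal["R"].T+cal["t"])@cal["mtx"].T
    return p[:,:2]/p[:,2:]
def back(cal,uv,z):
    uv=np.atleast_2d(uv).astype(float)
    d=np.c_[uv,np.ones(len(uv))]@np.linalg.inv(cal["mtx"]).T@cal["R"]
    o=-cal["R"].T@cal["t"]
    return o+d*((z-o[2])/d[:,2])[:,None]
E
python3 - <<'E'
from h import *
H=dict(tile=8,board=12,block=26,brick=50,ring=14,jar=50,cup=50,mug=62)
for n in ["top","scene"]:
    c=env.calibration(n)
    env.capture(n)
    for l,h in H.items():
        for d in env.spot_in(n,l):
            b=np.array(d["bbox"]); print(n,l,round(d["confidence"],2),b.round(1),back(c,b[:2],h/2)[0].round(0))
im=cv2.imread("pics/top0.png")
cv2.imwrite("pics/topz.png",cv2.resize(im[110:310,150:490],None,fx=2.35,fy=2.35,interpolation=cv2.INTER_CUBIC))
E
```

```text
top tile 0.89 [278.8 170.2  42.3  54.4] [609. 212.   4.]
top board 0.67 [435.6 172.1  64.7  36.9] [ 605. -225.    6.]
top block 0.95 [257.1 250.1  25.4  17.4] [387. 268.  13.]
top brick 0.79 [402.5 230.3  28.4  24.4] [ 443. -128.   25.]
top brick 0.74 [410.4 269.   15.9  22.7] [ 338. -148.   25.]
top jar 0.66 [459.5 244.6  18.3  17.9] [ 405. -282.   25.]
top cup 0.8 [357.9 168.8  18.9  21.4] [610.  -7.  25.]
top cup 0.8 [389.  142.2  21.3  19.7] [685. -93.  25.]
top cup 0.78 [350.1 207.7  18.5  19.5] [503.  14.  25.]
top mug 0.89 [201.1 232.4  35.2  30.8] [434. 418.  31.]
scene tile 0.57 [380.6 232.7  58.4  47.6] [610. 220.   4.]
scene board 0.95 [196.4 232.1  75.9  32.1] [ 606. -232.    6.]
scene block 0.73 [387.2 175.6  25.2  25.3] [384. 270.  13.]
scene brick 0.55 [248.4 181.4  22.9  24. ] [ 426. -123.   25.]
scene brick 0.51 [240.9 162.6  14.8  24.2] [ 334. -156.   25.]
scene ring 0.51 [336.7 188.1   9.2  14.1] [434. 121.   7.]
scene jar 0.72 [191.9 175.9  19.2  25.1] [ 399. -284.   25.]
scene cup 0.86 [290.4 225.2  20.9  35.7] [603.  -2.  25.]
scene cup 0.74 [297.9 198.7  23.7  24.3] [502.  15.  25.]
scene cup 0.7 [252.2 249.1  23.7  31.2] [682. -86.  25.]
scene mug 0.83 [443.8 184.7  25.4  33.8] [452. 413.  31.]
scene mug 0.59 [247.1 184.3  25.8  24.3] [ 447. -124.   31.]
scene mug 0.34 [380.1 235.8  54.2  49.8] [648. 210.  31.]
scene mug 0.22 [191.5 175.1  21.   21.8] [ 404. -283.   31.]
```

View pics/topz.png

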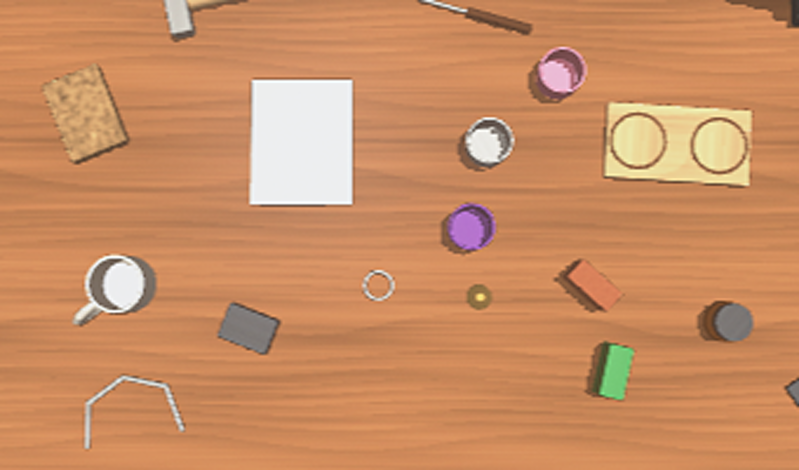

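Run:
```python
from h import *
im=cv2.imread("pics/top0.png"); c=env.calibration("top")
S=6
def crop(u,v,r=22): 
    return cv2.resize(im[v-r:v+r,u-r:u+r],None,fx=S,fy=S,interpolation=cv2.INTER_CUBIC)
hsv=cv2.cvtColor(im,cv2.COLOR_BGR2HSV)
def px(u,v): print((u,v),im[v,u],hsv[v,u])
for p in [(278,170),(257,250),(403,231),(460,246),(461,247),(415,165),(435,172),(300,300),(330,150),(311,225),(357,162)]: px(*p)
tiles=[crop(*p) for p in [(257,250),(402,231),(460,246),(311,231),(357,170),(435,172)]]
cv2.imwrite("pics/crops.png",np.vstack([np.hstack(tiles[:3]),np.hstack(tiles[3:])]))
```

```text
(278, 170) [239 238 237] [105   2 239]
(257, 250) [121 123 127] [ 10  12 127]
(403, 231) [ 91 131 219] [  9 149 219]
(460, 246) [119 121 125] [ 10  12 125]
(461, 247) [116 118 124] [  8  16 124]
(415, 165) [162 222 236] [ 24  80 236]
(435, 172) [153 215 236] [ 22  90 236]
(300, 300) [ 94 144 215] [ 12 144 215]
(330, 150) [ 97 140 208] [ 12 136 208]
(311, 225) [239 239 230] [ 90  10 239]
(357, 162) [76 84 98] [11 57 98]
```

View pics/crops.png

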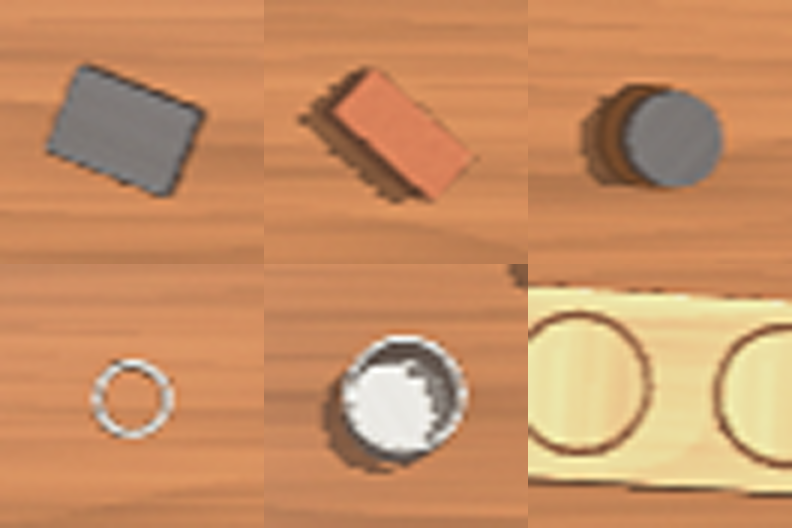

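```bash
python3 - <<'E'
from h import *
im=cv2.imread("pics/top0.png"); c=env.calibration("top")
S=6
def seg(u,v,r,lo,hi):
    A=cv2.resize(im[v-r:v+r,u-r:u+r],None,fx=S,fy=S,interpolation=cv2.INTER_CUBIC)
    m=cv2.inRange(cv2.cvtColor(A,cv2.COLOR_BGR2HSV),lo,hi)
    m=cv2.morphologyEx(m,cv2.MORPH_CLOSE,np.ones((15,15)));m=cv2.morphologyEx(m,cv2.MORPH_OPEN,np.ones((9,9)))
    cs,_=cv2.findContours(m,cv2.RETR_EXTERNAL,cv2.CHAIN_APPROX_NONE)
    k=max(cs,key=cv2.contourArea)[:,0,:].astype(float)
    return (k+.5)/S-.5+[u-r,v-r]
def rect(k,z,name,):
    P=back(c,k,z)[:,:2].astype(np.float32)
    (x,y),(w,h),a=cv2.minAreaRect(P); 
    print(name,"xy",round(x,1),round(y,1),"sz",round(w,1),round(h,1),"ang",round(a,1))
rect(seg(278,170,40,(0,0,200),(180,40,255)),8,"tile")
rect(seg(438,172,42,(17,40,170),(35,140,255)),12,"board")
rect(seg(257,250,22,(0,0,80),(180,45,200)),26,"block")
rect(seg(460,246,22,(0,0,80),(180,45,200)),50,"jar")
rect(seg(311,231,14,(0,0,120),(180,100,255)),14,"ring")
B=np.array([[372,68],[474,157],[433,200],[332,106]])-[264,0]
k=(B+.5)/S-.5+[402-22,231-22]; rect(k,50,"brick")
k=(np.array([[405-264,397-264]])+.5)/S-.5+[357-22,170-22]; print("cup",back(c,k,50))
# second camera check
s=env.calibration("scene")
print(proj(s,[[609,212,8],[605,-225,12]]))
E
python3 - <<'E'
import sys;sys.path.insert(0,'.')
import cv2
im=cv2.imread("pics/scene0.png")
cv2.imwrite("pics/scz.png",cv2.resize(im[140:270,140:470],None,fx=2.4,fy=2.4,interpolation=cv2.INTER_CUBIC))
E
```

```text
tile xy 609.0 214.5 sz 148.2 119.9 ang 0.2
board xy 608.3 -230.3 sz 170.6 89.9 ang 86.6
block xy 389.3 271.4 sz 58.8 41.4 ang 69.2
jar xy 400.1 -280.5 sz 40.5 40.8 ang 0.3
ring xy 433.3 131.0 sz 34.5 15.8 ang 34.6
brick xy 441.9 -124.4 sz 61.1 26.4 ang 47.1
cup [[604.2901935   -5.72846544  50.        ]]
[[377.58864897 231.30045695]
 [198.82140804 230.09472203]]
```

View pics/scz.png

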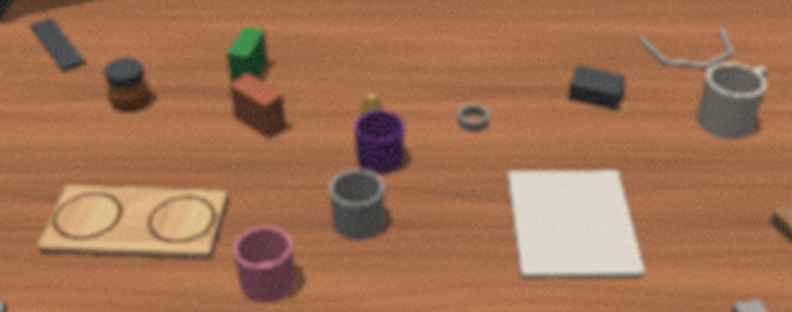

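>>> send_rows --rows '[[[0.4, 0.75, 0], [0, 0, -0.175], 1], [[0.4, 0.75, 0], [0, 0, -0.175], 1], [[0.4, 0.75, 0], [0, 0, -0.175], 1], [[0.4, 0.75, 0], [0, 0, -0.175], 1]]'

```text
time_s: 1.4
ee_pos: [284.9, -494.6, 239.6]
eef_rot: [-3.14, -0.006, -0.002]
wrist_force: [-0.1, 0.2, -0.9]
finger_gap: 1.0
```

```bash
cat >> h.py <<'E'
from scipy.spatial.transform import Rotation as Ro
def st():
    s=env.get_state(); M=Ro.from_rotvec(s["eef_rot"]).as_matrix()
    y=M[:,1]; a=np.degrees(np.arctan2(y[1],y[0]))%180
    print("t",round(s["time_s"],2),"p",s["ee_pos"].round(1),"jaw",round(a,1),"z",M[:,2].round(3),"F",s["wrist_force"].round(1),"gap",round(s["finger_gap"],3),"q",s["joint_pos"].round(2))
    return s
def to(x,y,z,jaw=None):
    s=st(); d=(np.array([x,y,z])-s["ee_pos"])/150
    M=Ro.from_rotvec(s["eef_rot"])
    tx=[0,0,0]
    if jaw is not None:
        a=np.radians(jaw); m=M.as_matrix()[:,1]
        y0=np.array([np.cos(a),np.sin(a),0]); 
        if y0@m<0: y0=-y0
        zz=np.array([0,0,-1.]); T=Ro.from_matrix(np.c_[np.cross(y0,zz),y0,zz])
        tx=(T*M.inv()).as_rotvec()/2
    print("shift",d.round(3),"turn",np.round(tx,3))
E
python3 -c "
from h import *
to(400,-281,200,90)"
```

```text
t 1.4 p [ 284.9 -494.6  239.6] jaw 90.2 z [ 0.001  0.002 -1.   ] F [-0.1  0.2 -0.9] gap 1.0 q [ 0.98  0.33  0.01  1.8  -0.01  1.01 -0.57]
shift [ 0.767  1.424 -0.264] turn [-0.001  0.001 -0.002]
```

>>> send_rows --rows '[[[0.33, 0.65, 0], [0, 0, 0], 1], [[0.4, 0.7, 0], [0, 0, 0], 1], [[0.4, 0.7, 0], [0, 0, 0], 1]]'

```text
time_s: 1.7
ee_pos: [346.8, -386.9, 239.8]
eef_rot: [-3.139, -0.012, -0.004]
wrist_force: [0.9, -0.8, 0.4]
finger_gap: 0.999
```

>>> send_rows --rows '[[[0.3, 0.6, -0.2], [0, 0, 0], 1], [[0.37, 0.72, -0.26], [0, 0, 0], 1], [[0.37, 0.72, -0.26], [0, 0, 0], 1], [[0.37, 0.72, -0.26], [0, 0, 0], 1]]'

```text
time_s: 2.1
ee_pos: [403.7, -275.1, 199.8]
eef_rot: [-3.137, -0.023, -0.002]
wrist_force: [-0.3, 0.0, 0.1]
finger_gap: 0.999
```

```bash
python3 -c "
from h import *
to(400,-281,120,90)
c=env.calibration('wrist');print(c, -c['R'].T@c['t'])
im=env.capture('wrist');cv2.imwrite('pics/w1.png',im[:,:,::-1])
for X in [[400.1,-280.5,50],[400.1,-280.5,0]]: print(proj(c,X))
print(env.spot_in('wrist','jar'))
"
```

```text
t 2.1 p [ 403.7 -275.1  199.8] jaw 90.8 z [ 0.001  0.005 -1.   ] F [-0.3  0.   0.1] gap 0.999 q [ 0.64  0.25 -0.13  2.02  0.04  0.87 -1.06]
shift [-0.025 -0.039 -0.532] turn [-0.002  0.001 -0.007]
{'mtx': array([[275.51458071,   0.        , 321.34494959],
       [  0.        , 275.51458071, 198.13879247],
       [  0.        ,   0.        ,   1.        ]]), 'R': array([[ 1.43354346e-02, -9.99886427e-01, -4.65058453e-03],
       [-9.62514220e-01, -1.50592080e-02,  2.70812844e-01],
       [-2.70852121e-01,  5.94033927e-04, -9.62620785e-01]]), 't': array([-280.56646176,  360.4006775 ,  450.89919223])} [ 473.03982184 -275.37509771  335.13900383]
[[326.40586041 191.64357843]]
[[325.88150221 181.66000351]]
[{'bbox': [329.6, 189.7, 42.1, 46.2], 'confidence': 0.85}]
```

View pics/w1.png

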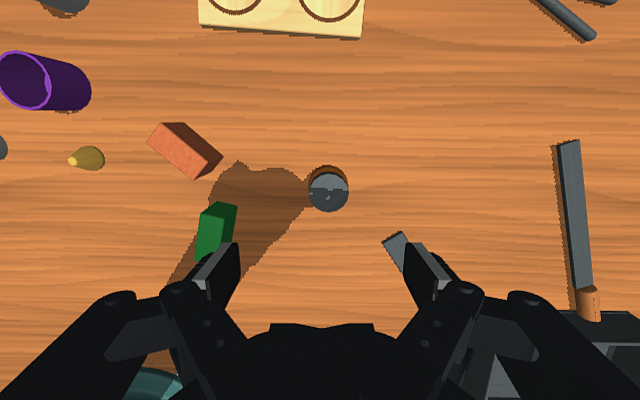

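>>> send_rows --rows '[[[-0.025, -0.045, -0.3], [0, 0, 0], 1], [[-0.025, -0.045, -0.6], [0, 0, 0], 1], [[-0.025, -0.045, -0.9], [0, 0, 0], 1], [[-0.025, -0.045, -0.93], [0, 0, 0], 1]]'

```text
time_s: 2.6
ee_pos: [394.6, -286.6, 57.2]
eef_rot: [-3.136, -0.008, 0.009]
wrist_force: [-1.0, 0.4, -0.7]
finger_gap: 1.006
```

```bash
python3 -c "
from h import *
to(400,-282,18,90)
"
```

```text
t 2.6 p [ 394.6 -286.6   57.2] jaw 90.3 z [-0.006  0.006 -1.   ] F [-1.   0.4 -0.7] gap 1.006 q [ 0.64  0.49 -0.09  2.1   0.08  0.56 -1.08]
shift [ 0.036  0.031 -0.262] turn [-0.003 -0.003 -0.003]
```

>>> send_rows --rows '[[[0.036, 0.03, 0], [-0.003, -0.003, -0.003], 1], [[0.036, 0.03, -0.13], [-0.003, -0.003, -0.003], 1], [[0.036, 0.03, -0.26], [-0.003, -0.003, -0.003], 1], [[0.036, 0.03, -0.26], [-0.003, -0.003, -0.003], 1], [[0.036, 0.03, -0.26], [-0.003, -0.003, -0.003], 1]]'

```text
time_s: 3.1
ee_pos: [401.2, -283.1, 20.2]
eef_rot: [3.14, -0.002, 0.004]
wrist_force: [0.1, 0.3, 0.1]
finger_gap: 1.002
```

>>> send_rows --rows '[[[0, 0, 0], [0, 0, 0], -0.2], [[0, 0, 0], [0, 0, 0], -0.2], [[0, 0, 0], [0, 0, 0], -0.5], [[0, 0, 0], [0, 0, 0], -0.5], [[0, 0, 0], [0, 0, 0], -0.5], [[0, 0, 0], [0, 0, 0], -0.5]]' --squeeze 40

```text
time_s: 3.7
ee_pos: [401.9, -283.5, 21.7]
eef_rot: [3.139, -0.002, 0.006]
wrist_force: [-2.4, 0.4, 12.7]
finger_gap: 0.527
```

```bash
python3 -c "
from h import *
st()
"
```

```text
t 3.7 p [ 401.9 -283.5   21.7] jaw 89.9 z [ 0.004 -0.003 -1.   ] F [-2.4  0.4 12.7] gap 0.527 q [ 0.61  0.56 -0.08  2.11  0.09  0.47 -1.11]
```

>>> send_rows --rows '[[[0, 0, 0.1], [0, 0, 0], -0.5], [[0, 0, 0.35], [0, 0, 0], -0.5], [[0, 0, 0.6], [0, 0, 0], -0.5], [[0, 0, 0.6], [0, 0, 0], -0.5]]'

```text
time_s: 4.1
ee_pos: [404.7, -285.3, 116.3]
eef_rot: [3.133, -0.002, 0.018]
wrist_force: [1.1, -0.9, -1.3]
finger_gap: 0.529
```

```bash
python3 -c "
from h import *
to(611,-182,110,90)
c=env.calibration('wrist')
im=env.capture('wrist');cv2.imwrite('pics/w2.png',im[:,:,::-1])
"
```

```text
t 4.1 p [ 404.7 -285.3  116.3] jaw 89.9 z [ 0.012 -0.008 -1.   ] F [ 1.1 -0.9 -1.3] gap 0.529 q [ 0.63  0.39 -0.1   2.08  0.07  0.67 -1.09]
shift [ 1.375  0.689 -0.042] turn [0.004 0.006 0.001]
```

View pics/w2.png

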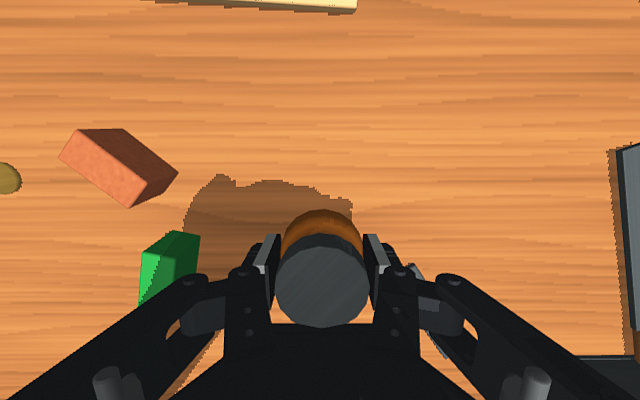

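>>> send_rows --rows '[[[0.3, 0.15, 0], [0, 0, 0], -0.5], [[0.6, 0.3, 0], [0, 0, 0], -0.5], [[0.9, 0.45, 0], [0, 0, 0], -0.5], [[0.9, 0.45, 0], [0.004, 0.006, 0], -0.5]]'

```text
time_s: 4.55
ee_pos: [543.6, -210.8, 113.1]
eef_rot: [-3.136, -0.012, 0.001]
wrist_force: [-1.3, -0.4, -0.8]
finger_gap: 0.526
```

```bash
python3 -c "
from h import *
to(612,-182,90,90)
"
```

```text
t 4.55 p [ 543.6 -210.8  113.1] jaw 90.4 z [-0.001  0.005 -1.   ] F [-1.3 -0.4 -0.8] gap 0.526 q [ 0.41  0.52 -0.12  1.86  0.08  0.77 -1.32]
shift [ 0.456  0.192 -0.154] turn [-0.003 -0.    -0.004]
```

Before placing, I look at the board from the wrist to refine the circle position.

```bash
python3 -c "
from h import *
c=env.calibration('wrist')
im=env.capture('wrist');a=im[:,:,::-1].copy()
for X,r in [((611,-182,12),34),((605.5,-278,12),34)]:
    t=np.linspace(0,6.28,60); P=np.c_[X[0]+r*np.cos(t),X[1]+r*np.sin(t),0*t+12]
    for u,v in proj(c,P):
        if 0<=int(v)<400 and 0<=int(u)<640: a[int(v),int(u)]=(0,0,255)
cv2.imwrite('pics/w3.png',a)
"
```

```text
(no output)
```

View pics/w3.png

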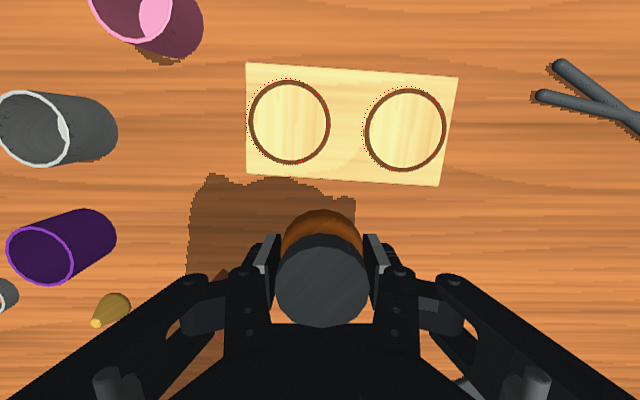

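>>> send_rows --rows '[[[0.25, 0.1, -0.05], [0, 0, 0], -0.5], [[0.45, 0.185, -0.15], [0, 0, -0.003], -0.5], [[0.45, 0.185, -0.25], [0, 0, -0.003], -0.5], [[0.45, 0.185, -0.35], [0, 0, -0.003], -0.5], [[0.45, 0.185, -0.35], [0, 0, -0.003], -0.5]]'

```text
time_s: 5.1
ee_pos: [604.3, -186.5, 56.4]
eef_rot: [-3.136, 0.005, 0.019]
wrist_force: [0.4, -0.1, -2.1]
finger_gap: 0.525
```

```bash
python3 -c "
from h import *
to(611.5,-183,33.5,90)
"
```

```text
t 5.1 p [ 604.3 -186.5   56.4] jaw 89.8 z [-0.012  0.005 -1.   ] F [ 0.4 -0.1 -2.1] gap 0.525 q [ 0.32  0.67 -0.11  1.74  0.09  0.74 -1.4 ]
shift [ 0.048  0.023 -0.153] turn [-0.003 -0.006  0.002]
```

>>> send_rows --rows '[[[0.048, 0.023, -0.05], [-0.003, -0.006, 0.002], -0.5], [[0.048, 0.023, -0.1], [-0.003, -0.006, 0.002], -0.5], [[0.048, 0.023, -0.13], [-0.003, -0.006, 0.002], -0.5], [[0.048, 0.023, -0.13], [-0.003, -0.006, 0.002], -0.5]]'

```text
time_s: 5.5
ee_pos: [610.9, -183.2, 36.4]
eef_rot: [3.141, 0.001, -0.001]
wrist_force: [0.0, -1.1, -0.9]
finger_gap: 0.524
```

```bash
python3 -c "
from h import *
to(611.5,-183,33.5,90)
env.capture('wrist')
st()
"
```

```text
t 5.5 p [ 610.9 -183.2   36.4] jaw 90.0 z [-0.001 -0.001 -1.   ] F [ 0.  -1.1 -0.9] gap 0.524 q [ 0.31  0.7  -0.1   1.74  0.1   0.7  -1.41]
shift [ 0.004  0.001 -0.019] turn [ 0. -0. -0.]
t 5.55 p [ 611.3 -183.2   36.9] jaw 90.0 z [-0.    -0.001 -1.   ] F [ 0.5 -0.4 -0.6] gap 0.529 q [ 0.31  0.7  -0.1   1.74  0.1   0.7  -1.41]
```

Lower the last ~3 mm, release gradually, rise.

>>> send_rows --rows '[[[0, 0, -0.02], [0, 0, 0], -0.5], [[0, 0, -0.02], [0, 0, 0], -0.5], [[0, 0, -0.02], [0, 0, 0], 0.1], [[0, 0, -0.02], [0, 0, 0], 0.4], [[0, 0, -0.02], [0, 0, 0], 0.6], [[0, 0, -0.02], [0, 0, 0], 0.6], [[0, 0, 0.15], [0, 0, 0], 0.6], [[0, 0, 0.45], [0, 0, 0], 0.6], [[0, 0, 0.6], [0, 0, 0], 1], [[0, 0, 0.6], [0, 0, 0], 1]]'

```text
time_s: 6.55
ee_pos: [614.1, -183.9, 131.3]
eef_rot: [3.139, 0.001, 0.012]
wrist_force: [0.2, -0.3, 0.7]
finger_gap: 1.002
```

```bash
python3 -c "
from h import *
c=env.calibration('wrist')
im=env.capture('wrist');a=im[:,:,::-1].copy();cv2.imwrite('pics/w4.png',a)
to(604,-6,130,90)
"
```

```text
t 6.6 p [ 612.6 -183.6  129. ] jaw 90.0 z [ 0.004 -0.002 -1.   ] F [ 0.2 -0.6 -0.6] gap 1.0 q [ 0.32  0.58 -0.11  1.71  0.08  0.86 -1.4 ]
shift [-0.057  1.184  0.007] turn [ 0.001  0.002 -0.   ]
```

View pics/w4.png

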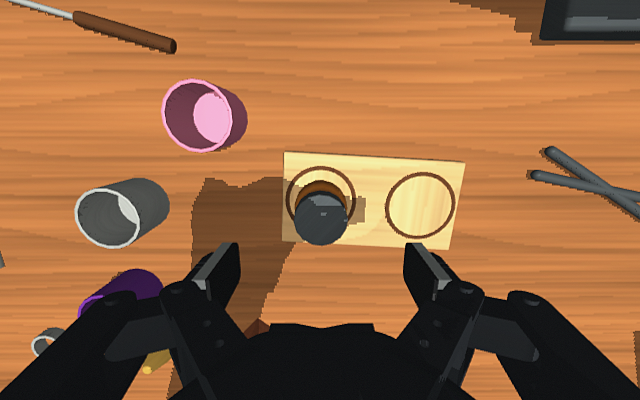

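>>> send_rows --rows '[[[-0.02, 0.3, 0], [0, 0, 0], 1], [[-0.03, 0.6, 0], [0, 0, 0], 1], [[-0.03, 0.85, 0], [0, 0, 0], 1], [[-0.03, 0.85, 0], [0, 0, 0], 1]]'

```text
time_s: 7.0
ee_pos: [607.1, -48.0, 127.7]
eef_rot: [-3.139, -0.016, -0.002]
wrist_force: [0.8, 0.3, 0.2]
finger_gap: 0.997
```

```bash
python3 -c "
from h import *
c=env.calibration('wrist')
im=env.capture('wrist');a=im[:,:,::-1].copy()
for X,r in [((604.3,-5.7,50),27)]:
    t=np.linspace(0,6.28,60); P=np.c_[X[0]+r*np.cos(t),X[1]+r*np.sin(t),0*t+X[2]]
    for u,v in proj(c,P):
        if 0<=int(v)<400 and 0<=int(u)<640: a[int(v),int(u)]=(0,0,255)
cv2.imwrite('pics/w5.png',a)
to(604,-6,60,90)
"
```

```text
t 7.05 p [607.2 -52.  127.7] jaw 90.4 z [ 0.001 -0.    -1.   ] F [-0.4 -1.2  0.4] gap 0.998 q [ 0.13  0.54 -0.13  1.79  0.09  0.82 -1.61]
shift [-0.021  0.307 -0.451] turn [ 0.     0.001 -0.003]
```

View pics/w5.png

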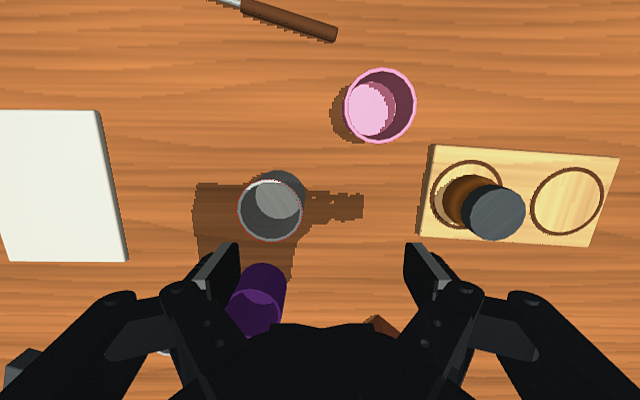

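>>> send_rows --rows '[[[-0.02, 0.2, 0], [0, 0, 0], 1], [[-0.02, 0.31, -0.1], [0, 0, -0.003], 1], [[-0.02, 0.31, -0.4], [0, 0, -0.003], 1], [[-0.02, 0.31, -0.45], [0, 0, -0.003], 1], [[-0.02, 0.31, -0.45], [0, 0, -0.003], 1]]'

```text
time_s: 7.55
ee_pos: [602.4, -7.4, 58.0]
eef_rot: [3.14, -0.002, -0.006]
wrist_force: [0.1, -0.2, -0.5]
finger_gap: 1.001
```

```bash
python3 -c "
from h import *
to(604,-6,21,90)
"
```

```text
t 7.55 p [602.4  -7.4  58. ] jaw 89.9 z [-0.004 -0.001 -1.   ] F [ 0.1 -0.2 -0.5] gap 1.001 q [ 0.05  0.63 -0.12  1.83  0.12  0.7  -1.71]
shift [ 0.011  0.009 -0.247] turn [ 0.001 -0.002  0.001]
```

>>> send_rows --rows '[[[0.01, 0.01, -0.12], [0, 0, 0], 1], [[0.01, 0.01, -0.24], [0, 0, 0], 1], [[0.01, 0.01, -0.24], [0, 0, 0], 1], [[0.01, 0.01, -0.24], [0, 0, 0], 0.3], [[0.01, 0.01, -0.24], [0, 0, 0], 0.1], [[0.01, 0.01, -0.24], [0, 0, 0], -0.4], [[0.01, 0.01, -0.24], [0, 0, 0], -0.4], [[0.01, 0.01, -0.24], [0, 0, 0], -0.4], [[0.01, 0.01, -0.24], [0, 0, 0], -0.4]]' --squeeze 40

```text
time_s: 8.45
ee_pos: [605.1, -6.2, 24.0]
eef_rot: [3.14, -0.002, -0.002]
wrist_force: [-1.0, -0.2, 6.2]
finger_gap: 0.629
```

```bash
python3 -c "
from h import *
st()
"
```

```text
t 8.45 p [605.1  -6.2  24. ] jaw 89.9 z [-0.001 -0.002 -1.   ] F [-1.  -0.2  6.2] gap 0.629 q [ 0.04  0.68 -0.12  1.83  0.13  0.64 -1.72]
```

>>> send_rows --rows '[[[0, 0, 0.1], [0, 0, 0], -0.4], [[0, 0, 0.35], [0, 0, 0], -0.4], [[0, 0, 0.65], [0, 0, 0], -0.4], [[0, 0, 0.8], [0, 0, 0], -0.4], [[0, -0.3, 0.8], [0, 0, 0], -0.4], [[0, -0.6, 0.8], [0, 0, 0], -0.4], [[0, -0.95, 0.8], [0, 0, 0], -0.4], [[0, -0.95, 0.8], [0, 0, 0], -0.4]]'

```text
time_s: 9.25
ee_pos: [604.1, -158.9, 145.8]
eef_rot: [3.134, -0.02, 0.001]
wrist_force: [0.3, 0.1, -0.1]
finger_gap: 0.625
```

```bash
python3 -c "
from h import *
to(605,-279,140,90)
"
```

```text
t 9.25 p [ 604.1 -158.9  145.8] jaw 89.3 z [ 0.    -0.008 -1.   ] F [ 0.3  0.1 -0.1] gap 0.625 q [ 0.28  0.53 -0.11  1.74  0.08  0.87 -1.45]
shift [ 0.006 -0.801 -0.039] turn [0.004 0.    0.006]
```

>>> send_rows --rows '[[[0.006, -0.3, 0], [0, 0, 0.005], -0.4], [[0.006, -0.6, 0], [0, 0, 0.005], -0.4], [[0.006, -0.8, 0], [0.004, 0, 0.005], -0.4], [[0.006, -0.8, 0], [0.004, 0, 0.005], -0.4], [[0.006, -0.8, -0.2], [0.004, 0, 0.005], -0.4], [[0.006, -0.8, -0.4], [0.004, 0, 0.005], -0.4], [[0.006, -0.8, -0.6], [0.004, 0, 0.005], -0.4], [[0.006, -0.8, -0.6], [0.004, 0, 0.005], -0.4]]'

```text
time_s: 10.05
ee_pos: [602.3, -276.6, 52.5]
eef_rot: [-3.138, 0.003, 0.01]
wrist_force: [-0.5, 0.9, -1.6]
finger_gap: 0.627
```

```bash
python3 -c "
from h import *
im=env.capture('wrist');a=im[:,:,::-1].copy();cv2.imwrite('pics/w6.png',a)
to(605,-279,36,90)
"
```

```text
t 10.1 p [ 603.9 -277.5   54.9] jaw 89.9 z [-0.003  0.002 -1.   ] F [ 0.7  0.4 -1.4] gap 0.62 q [ 0.44  0.71 -0.09  1.67  0.08  0.77 -1.26]
shift [ 0.007 -0.01  -0.126] turn [-0.001 -0.001  0.001]
```

View pics/w6.png

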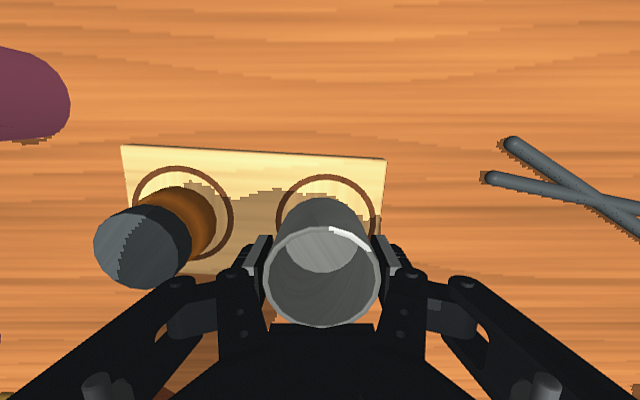

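>>> send_rows --rows '[[[0.007, -0.01, -0.06], [0, 0, 0], -0.4], [[0.007, -0.01, -0.11], [0, 0, 0], -0.4], [[0.007, -0.01, -0.125], [0, 0, 0], -0.4], [[0.007, -0.01, -0.125], [0, 0, 0], -0.4], [[0.007, -0.01, -0.13], [0, 0, 0], -0.4], [[0.007, -0.01, -0.13], [0, 0, 0], 0.3], [[0.007, -0.01, -0.13], [0, 0, 0], 0.55], [[0.007, -0.01, -0.13], [0, 0, 0], 0.55]]'

```text
time_s: 10.9
ee_pos: [605.1, -279.1, 35.6]
eef_rot: [-3.139, 0.003, 0.004]
wrist_force: [-0.3, 0.5, -0.4]
finger_gap: 0.776
```

```bash
python3 -c "
from h import *
st()
"
```

```text
t 10.9 p [ 605.1 -279.1   35.6] jaw 89.9 z [-0.003  0.002 -1.   ] F [-0.3  0.5 -0.4] gap 0.776 q [ 0.44  0.74 -0.09  1.67  0.08  0.74 -1.26]
```

>>> send_rows --rows '[[[0, 0, 0.15], [0, 0, 0], 0.55], [[0, 0, 0.45], [0, 0, 0], 0.6], [[0, 0, 0.75], [0, 0, 0], 1], [[0, 0, 0.9], [0, 0, 0], 1], [[-0.25, 0.25, 0.9], [0, 0, 0.1], 1], [[-0.5, 0.5, 0.9], [0, 0, 0.2], 1], [[-0.7, 0.7, 0.9], [0, 0, 0.3], 1], [[-0.7, 0.7, 0.9], [0, 0, 0.35], 1], [[-0.7, 0.7, 0.9], [0, 0, 0.41], 1], [[-0.7, 0.7, 0.9], [0, 0, 0.41], 1]]'

```text
time_s: 11.9
ee_pos: [500.0, -173.9, 171.1]
eef_rot: [-2.879, -1.256, 0.004]
wrist_force: [-0.1, 0.2, 0.4]
finger_gap: 1.003
```

```bash
python3 -c "
from h import *
c=env.calibration('wrist')
im=env.capture('wrist');a=im[:,:,::-1].copy()
th=np.radians(47.1);u=np.array([np.cos(th),np.sin(th)]);v=np.array([-u[1],u[0]])
K=[np.r_[np.array([441.9,-124.4])+s*30*u+t*14*v,50] for s,t in [(1,1),(1,-1),(-1,-1),(-1,1)]]
cv2.polylines(a,[proj(c,K).round().astype(int)],True,(255,0,0),1)
cv2.imwrite('pics/w7.png',a)
to(442,-124.4,90,137.1)
"
```

```text
t 11.95 p [ 500.1 -174.1  171. ] jaw 137.2 z [-0.003 -0.001 -1.   ] F [-0.2  0.6  0.1] gap 1.0 q [ 0.53  0.38 -0.32  1.94  0.16  0.85 -0.61]
shift [-0.387  0.331 -0.54 ] turn [ 0.    -0.001 -0.001]
```

View pics/w7.png

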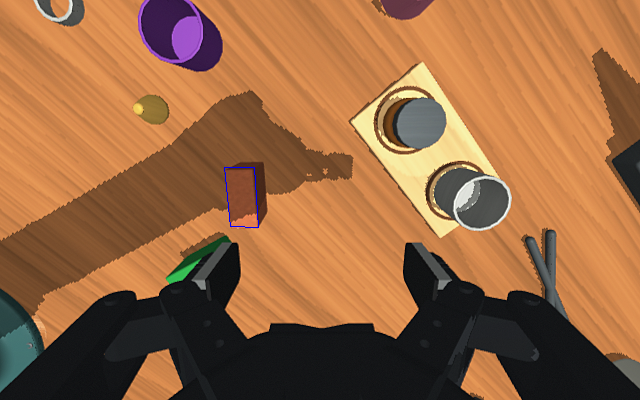

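>>> send_rows --rows '[[[-0.2, 0.17, -0.1], [0, 0, 0], 1], [[-0.387, 0.33, -0.3], [0, 0, 0], 1], [[-0.387, 0.33, -0.55], [0, 0, 0], 1], [[-0.387, 0.33, -0.55], [0, 0, 0], 1], [[-0.387, 0.33, -0.55], [0, 0, 0], 1]]'

```text
time_s: 12.45
ee_pos: [442.6, -124.8, 88.9]
eef_rot: [-2.879, -1.256, 0.005]
wrist_force: [0.5, 0.0, -0.2]
finger_gap: 1.001
```

```bash
python3 -c "
from h import *
to(442,-124.4,21,137.5)
c=env.calibration('wrist')
im=env.capture('wrist');a=im[:,:,::-1].copy()
cv2.imwrite('pics/w8.png',a)
"
```

```text
t 12.45 p [ 442.6 -124.8   88.9] jaw 137.1 z [-0.003 -0.001 -1.   ] F [ 0.5  0.  -0.2] gap 1.001 q [ 0.46  0.41 -0.3   2.15  0.21  0.61 -0.74]
shift [-0.004  0.003 -0.452] turn [ 0.    -0.001  0.003]
```

View pics/w8.png

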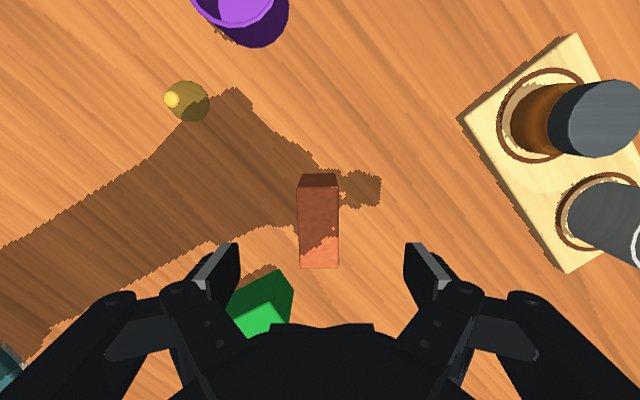

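>>> send_rows --rows '[[[0, 0, -0.15], [0, 0, 0], 1], [[0, 0, -0.3], [0, 0, 0.003], 1], [[0, 0, -0.45], [0, 0, 0.003], 1], [[0, 0, -0.45], [0, 0, 0.003], 1], [[0, 0, -0.45], [0, 0, 0.003], 0.2], [[0, 0, -0.45], [0, 0, 0.003], -0.2], [[0, 0, -0.45], [0, 0, 0.003], -0.8], [[0, 0, -0.45], [0, 0, 0.003], -0.8], [[0, 0, -0.45], [0, 0, 0.003], -0.8], [[0, 0, -0.45], [0, 0, 0.003], -0.8], [[0, 0, -0.45], [0, 0, 0.003], -0.8]]'

```text
time_s: 13.6
ee_pos: [444.2, -125.3, 23.2]
eef_rot: [2.874, 1.264, -0.0]
wrist_force: [-0.5, -0.2, 6.7]
finger_gap: 0.322
```

```bash
python3 -c "
from h import *
st()
im=env.capture('wrist');a=im[:,:,::-1].copy()
cv2.imwrite('pics/w9.png',a)
"
```

```text
t 13.6 p [ 444.2 -125.3   23.2] jaw 137.5 z [ 0.001 -0.002 -1.   ] F [-0.5 -0.2  6.7] gap 0.322 q [ 0.41  0.54 -0.24  2.17  0.29  0.46 -0.81]
```

View pics/w9.png

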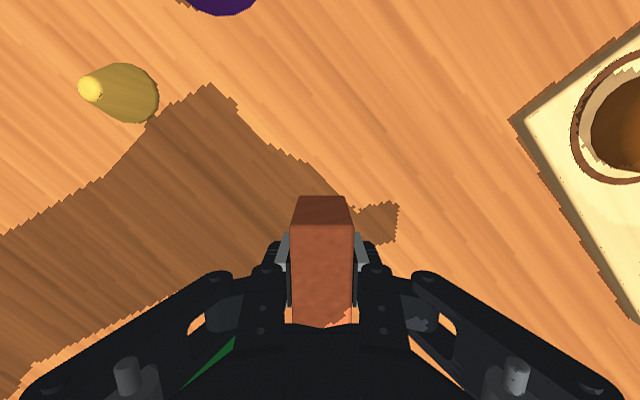

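>>> send_rows --rows '[[[0, 0, 0.1], [0, 0, 0], -0.8], [[0, 0, 0.35], [0, 0, 0], -0.8], [[0, 0, 0.65], [0, 0, 0], -0.8], [[0, 0, 0.9], [0, 0, 0], -0.8], [[0.1, 0.25, 0.9], [0, 0, 0.05], -0.8], [[0.2, 0.5, 0.9], [0, 0, 0.12], -0.8], [[0.35, 0.75, 0.9], [0, 0, 0.19], -0.8], [[0.45, 1, 0.9], [0, 0, 0.26], -0.8], [[0.45, 1, 0.9], [0, 0, 0.32], -0.8], [[0.45, 1, 0.9], [0, 0, 0.371], -0.8]]'

```text
time_s: 14.65
ee_pos: [511.7, 26.5, 158.3]
eef_rot: [2.212, 2.229, 0.001]
wrist_force: [-0.1, 0.1, -0.8]
finger_gap: 0.323
```

```bash
python3 -c "
from h import *
to(656,214.5,155,180)
"
```

```text
t 14.65 p [511.7  26.5 158.3] jaw 0.4 z [ 0.002 -0.001 -1.   ] F [-0.1  0.1 -0.8] gap 0.323 q [ 0.34  0.41 -0.55  1.98  0.29  0.83 -0.37]
shift [ 0.962  1.254 -0.022] turn [ 0.     0.001 -0.004]
```

>>> send_rows --rows '[[[0.25, 0.25, 0], [0, 0, 0], -0.8], [[0.5, 0.5, 0], [0, 0, -0.003], -0.8], [[0.7, 0.75, 0], [0, 0, -0.003], -0.8], [[0.7, 0.75, 0], [0, 0, -0.003], -0.8], [[0.7, 0.75, 0], [0, 0, -0.003], -0.8]]'

```text
time_s: 15.15
ee_pos: [616.6, 140.9, 157.9]
eef_rot: [2.217, 2.226, 0.001]
wrist_force: [0.4, -0.7, -0.8]
finger_gap: 0.319
```

```bash
python3 -c "
from h import *
env.capture('wrist')
c=env.calibration('wrist');st()
im=env.capture('wrist');a=im[:,:,::-1].copy()
cv2.imwrite('pics/w10r.png',a)
K=[[609+s*75,214.5+t*60,8] for s,t in [(1,1),(1,-1),(-1,-1),(-1,1)]]
cv2.polylines(a,[proj(c,K).round().astype(int)],True,(255,0,0),1)
cv2.imwrite('pics/w10.png',a)
m=cv2.inRange(cv2.cvtColor(a,cv2.COLOR_BGR2HSV),(0,0,150),(180,40,255))
cs,_=cv2.findContours(m,cv2.RETR_EXTERNAL,cv2.CHAIN_APPROX_NONE)
k=max(cs,key=cv2.contourArea)[:,0,:]
P=back(c,k,8)[:,:2].astype(np.float32); print(cv2.minAreaRect(P), k.min(0),k.max(0))
"
```

```text
t 15.2 p [616.1 139.  157.8] jaw 0.1 z [ 0.    -0.001 -1.   ] F [-0.3  0.  -1.2] gap 0.321 q [ 0.1   0.59 -0.52  1.69  0.35  0.95 -0.55]
((608.7568969726562, 213.8610382080078), (148.6664276123047, 117.70264434814453), 0.11852949857711792) [234  47] [392 172]
```

View pics/w10.png

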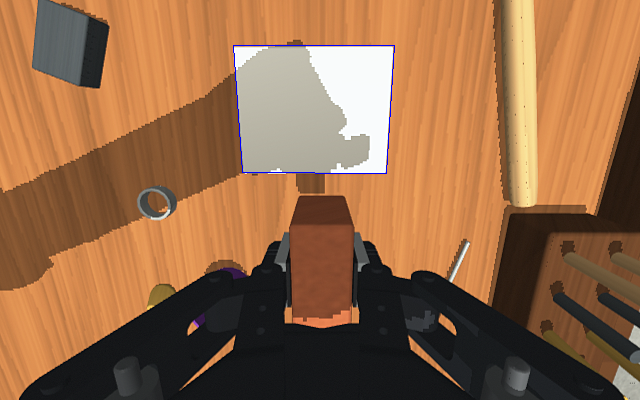

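>>> send_rows --rows '[[[0.26, 0.3, 0], [0, 0, 0], -0.8], [[0.26, 0.505, 0], [0, 0, 0], -0.8], [[0.26, 0.505, -0.2], [0, 0, 0], -0.8], [[0.26, 0.505, -0.5], [0, 0, 0], -0.8], [[0.26, 0.505, -0.7], [0, 0, 0], -0.8], [[0.26, 0.505, -0.7], [0, 0, 0], -0.8]]'

```text
time_s: 15.85
ee_pos: [651.3, 209.7, 48.0]
eef_rot: [-2.221, -2.219, 0.017]
wrist_force: [-0.6, 0.3, -1.7]
finger_gap: 0.323
```

```bash
python3 -c "
from h import *
env.capture('wrist')
to(656,214.5,32,180)
"
```

```text
t 15.9 p [653.4 211.1  51.2] jaw 180.0 z [-0.004 -0.004 -1.   ] F [0.1 0.3 0. ] gap 0.319 q [-0.06  0.8  -0.46  1.59  0.43  0.86 -0.68]
shift [ 0.018  0.023 -0.128] turn [ 0.002 -0.002  0.   ]
```

>>> send_rows --rows '[[[0.018, 0.022, -0.05], [0, 0, 0], -0.8], [[0.018, 0.022, -0.1], [0.002, -0.002, 0], -0.8], [[0.018, 0.022, -0.12], [0.002, -0.002, 0], -0.8], [[0.018, 0.022, -0.12], [0.002, -0.002, 0], -0.8], [[0.018, 0.022, -0.13], [0.002, -0.002, 0], -0.8]]'

```text
time_s: 16.4
ee_pos: [656.5, 214.5, 32.4]
eef_rot: [2.222, 2.22, 0.001]
wrist_force: [0.1, 0.3, -0.4]
finger_gap: 0.32
```

```bash
python3 -c "
from h import *
env.capture('wrist')
to(656,214.5,32,180)
"
```

```text
t 16.45 p [656.3 214.4  32. ] jaw 180.0 z [ 0.001 -0.    -1.   ] F [-0.3 -0.2 -1.7] gap 0.32 q [-0.07  0.83 -0.45  1.58  0.45  0.83 -0.69]
shift [-0.002  0.     0.   ] turn [0. 0. 0.]
```

>>> send_rows --rows '[[[-0.001, 0, -0.007], [0, 0, 0], -0.8], [[-0.001, 0, -0.007], [0, 0, 0], -0.8], [[-0.001, 0, -0.007], [0, 0, 0], -0.1], [[-0.001, 0, -0.007], [0, 0, 0], 0.2], [[-0.001, 0, -0.007], [0, 0, 0], 0.2], [[0, 0, 0.2], [0, 0, 0], 0.2], [[0, 0, 0.5], [0, 0, 0], 0.2], [[0, 0, 0.8], [0, 0, 0], 0.5], [[0, 0, 0.8], [0, 0, 0], 1], [[0, 0, 0.8], [0, 0, 0], 1]]'

```text
time_s: 17.45
ee_pos: [657.0, 214.7, 153.6]
eef_rot: [2.221, 2.219, 0.005]
wrist_force: [-0.5, -0.4, -0.0]
finger_gap: 1.002
```

```bash
python3 -c "
from h import *
c=env.calibration('wrist');
im=env.capture('wrist');a=im[:,:,::-1].copy()
K=[[656+s*14,214.4+t*30,58] for s,t in [(1,1),(1,-1),(-1,-1),(-1,1)]]
cv2.polylines(a,[proj(c,K).round().astype(int)],True,(255,0,0),1)
cv2.imwrite('pics/w11.png',a)
to(389.3,271.4,150,69.2)
"
```

```text
t 17.5 p [656.1 214.1 151.8] jaw 180.0 z [ 0.001 -0.001 -1.   ] F [-0.2 -0.4 -0.8] gap 0.999 q [-0.03  0.69 -0.51  1.54  0.37  1.01 -0.64]
shift [-1.778  0.382 -0.012] turn [0.    0.    0.604]
```

View pics/w11.png

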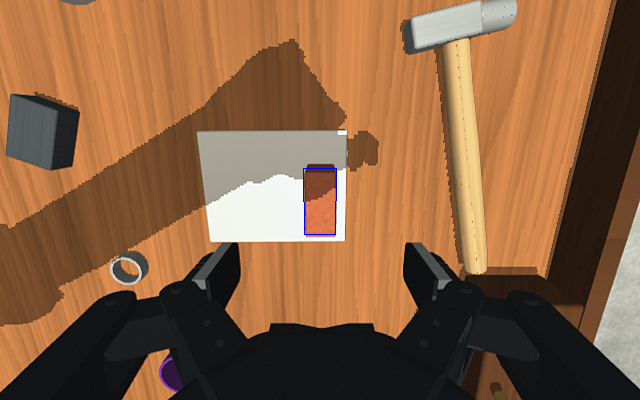

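>>> send_rows --rows '[[[-0.25, 0.05, 0], [0, 0, 0.07], 1], [[-0.5, 0.1, 0], [0, 0, 0.14], 1], [[-0.75, 0.15, 0], [0, 0, 0.21], 1], [[-0.95, 0.2, 0], [0, 0, 0.28], 1], [[-0.95, 0.2, 0], [0, 0, 0.35], 1]]'

```text
time_s: 18.0
ee_pos: [507.9, 245.4, 150.2]
eef_rot: [-1.308, -2.853, 0.005]
wrist_force: [1.0, 1.1, -0.3]
finger_gap: 1.001
```

```bash
python3 -c "
from h import *
to(389.3,271.4,150,69.2)
"
```

```text
t 18.0 p [507.9 245.4 150.2] jaw 40.7 z [-0.004 -0.002 -1.   ] F [ 1.   1.1 -0.3] gap 1.001 q [ 0.04  0.56 -0.72  1.85  0.46  0.91 -0.18]
shift [-0.791  0.173 -0.002] turn [ 0.001 -0.002  0.248]
```

>>> send_rows --rows '[[[-0.2, 0.05, 0], [0, 0, 0.07], 1], [[-0.4, 0.1, 0], [0, 0, 0.14], 1], [[-0.5, 0.13, 0], [0, 0, 0.21], 1], [[-0.6, 0.13, 0], [0, 0, 0.248], 1], [[-0.6, 0.13, 0], [0, 0, 0.248], 1]]'

```text
time_s: 18.5
ee_pos: [415.3, 264.4, 148.8]
eef_rot: [-0.563, -3.085, 0.01]
wrist_force: [0.4, 0.2, -0.5]
finger_gap: 1.001
```

```bash
python3 -c "
from h import *
to(389.3,271.4,70,69.2)
c=env.calibration('wrist');
im=env.capture('wrist');a=im[:,:,::-1].copy()
th=np.radians(69.2);u=np.array([np.cos(th),np.sin(th)]);v=np.array([-u[1],u[0]])
K=[np.r_[np.array([389.3,271.4])+s*30*u+t*21*v,26] for s,t in [(1,1),(1,-1),(-1,-1),(-1,1)]]
cv2.polylines(a,[proj(c,K).round().astype(int)],True,(255,0,0),1)
cv2.imwrite('pics/w12.png',a)
"
```

```text
t 18.5 p [415.3 264.4 148.8] jaw 69.3 z [-0.007 -0.005 -1.   ] F [ 0.4  0.2 -0.5] gap 1.001 q [ 0.08  0.5  -0.89  2.01  0.51  0.87  0.12]
shift [-0.173  0.046 -0.526] turn [ 0.003 -0.003 -0.001]
```

View pics/w12.png

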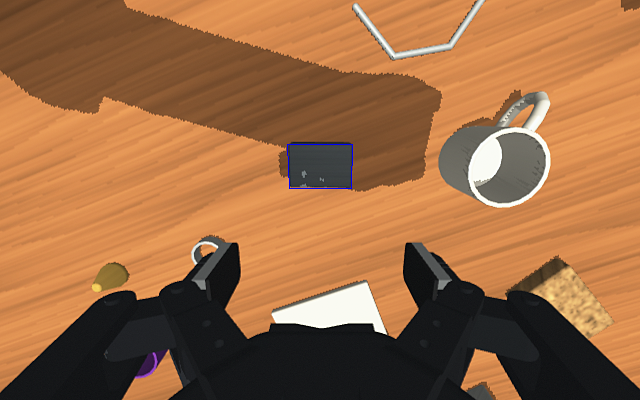

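>>> send_rows --rows '[[[-0.173, 0.046, -0.1], [0.002, -0.002, 0], 1], [[-0.173, 0.046, -0.4], [0.003, -0.003, 0], 1], [[-0.173, 0.046, -0.7], [0.003, -0.003, 0], 1], [[-0.173, 0.046, -0.7], [0.003, -0.003, 0], 1], [[-0.173, 0.046, -0.7], [0.003, -0.003, 0], 1]]'

```text
time_s: 19.05
ee_pos: [391.1, 271.5, 44.0]
eef_rot: [-0.57, -3.088, -0.001]
wrist_force: [-0.0, 0.5, 0.7]
finger_gap: 0.997
```

```bash
python3 -c "
from h import *
to(389.3,271.4,11,69.2)
"
```

```text
t 19.05 p [391.1 271.5  44. ] jaw 69.1 z [-0.001  0.001 -1.   ] F [-0.   0.5  0.7] gap 0.997 q [-0.08  0.63 -0.73  2.11  0.7   0.66 -0.09]
shift [-0.012 -0.    -0.22 ] turn [-0.001 -0.     0.001]
```

>>> send_rows --rows '[[[-0.012, 0, -0.1], [0, 0, 0], 1], [[-0.012, 0, -0.19], [0, 0, 0], 1], [[-0.012, 0, -0.21], [0, 0, 0], 1], [[-0.012, 0, -0.21], [0, 0, 0], 1], [[-0.012, 0, -0.21], [0, 0, 0], 0.5], [[-0.012, 0, -0.21], [0, 0, 0], 0.3], [[-0.012, 0, -0.21], [0, 0, 0], -0.2], [[-0.012, 0, -0.21], [0, 0, 0], -0.2], [[-0.012, 0, -0.21], [0, 0, 0], -0.2], [[-0.012, 0, -0.21], [0, 0, 0], -0.2]]'

```text
time_s: 20.05
ee_pos: [389.7, 271.7, 13.2]
eef_rot: [-0.571, -3.089, -0.002]
wrist_force: [-1.3, -1.3, 5.9]
finger_gap: 0.69
```

```bash
python3 -c "
from h import *
st()
im=env.capture('wrist');a=im[:,:,::-1].copy()
cv2.imwrite('pics/w13.png',a)
"
```

```text
t 20.05 p [389.7 271.7  13.2] jaw 69.1 z [ 0.     0.001 -1.   ] F [-1.3 -1.3  5.9] gap 0.69 q [-0.13  0.68 -0.67  2.12  0.76  0.6  -0.15]
```

View pics/w13.png

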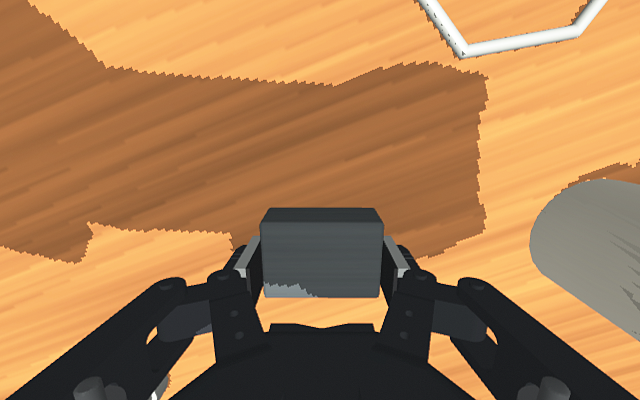

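>>> send_rows --rows '[[[0, 0, 0.1], [0, 0, 0], -0.2], [[0, 0, 0.35], [0, 0, 0], -0.2], [[0, 0, 0.65], [0, 0, 0], -0.2], [[0.2, -0.05, 0.7], [0, 0, 0.06], -0.2], [[0.45, -0.1, 0.7], [0, 0, 0.12], -0.2], [[0.7, -0.2, 0.7], [0, 0, 0.182], -0.2], [[0.95, -0.25, 0.7], [0, 0, 0.182], -0.2], [[0.95, -0.25, 0.7], [0, 0, 0.182], -0.2]]'

```text
time_s: 20.9
ee_pos: [537.6, 231.0, 117.7]
eef_rot: [0.015, 3.14, 0.002]
wrist_force: [-1.2, 0.2, -1.9]
finger_gap: 0.692
```

```bash
python3 -c "
from h import *
to(609,214.4,100,90)
"
```

```text
t 20.9 p [537.6 231.  117.7] jaw 89.4 z [ 0.002  0.002 -1.   ] F [-1.2  0.2 -1.9] gap 0.692 q [ 0.17  0.7  -0.87  1.82  0.66  0.94  0.57]
shift [ 0.476 -0.111 -0.118] turn [-0.001  0.001  0.005]
```

>>> send_rows --rows '[[[0.25, -0.06, 0], [0, 0, 0.005], -0.2], [[0.476, -0.11, 0], [0, 0, 0.005], -0.2], [[0.476, -0.11, -0.1], [0, 0, 0.005], -0.2], [[0.476, -0.11, -0.3], [0, 0, 0.005], -0.2], [[0.476, -0.11, -0.5], [0, 0, 0.005], -0.2], [[0.476, -0.11, -0.5], [0, 0, 0.005], -0.2], [[0.476, -0.11, -0.5], [0, 0, 0.005], -0.2]]'

```text
time_s: 21.6
ee_pos: [608.0, 215.1, 42.7]
eef_rot: [-0.002, 3.141, 0.003]
wrist_force: [0.4, 0.6, -0.9]
finger_gap: 0.686
```

```bash
python3 -c "
from h import *
to(609,214.4,21.5,90)
"
```

```text
t 21.6 p [608.  215.1  42.7] jaw 90.1 z [ 0.001  0.002 -1.   ] F [ 0.4  0.6 -0.9] gap 0.686 q [ 0.14  0.87 -0.78  1.69  0.75  0.9   0.62]
shift [ 0.007 -0.005 -0.142] turn [-0.001  0.    -0.001]
```

>>> send_rows --rows '[[[0.007, -0.005, -0.06], [0, 0, 0], -0.2], [[0.007, -0.005, -0.11], [0, 0, 0], -0.2], [[0.007, -0.005, -0.135], [0, 0, 0], -0.2], [[0.007, -0.005, -0.14], [0, 0, 0], -0.2], [[0.007, -0.005, -0.14], [0, 0, 0], -0.2], [[0.007, -0.005, -0.145], [0, 0, 0], -0.2], [[0.007, -0.005, -0.145], [0, 0, 0], -0.2]]'

```text
time_s: 22.3
ee_pos: [609.3, 214.5, 21.4]
eef_rot: [-0.002, 3.14, 0.003]
wrist_force: [-0.3, -0.2, -0.2]
finger_gap: 0.689
```

```bash
python3 -c "
from h import *
to(609,214.4,21.2,90)
"
```

```text
t 22.3 p [609.3 214.5  21.4] jaw 90.1 z [ 0.001  0.002 -1.   ] F [-0.3 -0.2 -0.2] gap 0.689 q [ 0.13  0.9  -0.76  1.69  0.78  0.88  0.61]
shift [-0.002 -0.001 -0.001] turn [-0.001  0.001 -0.001]
```

>>> send_rows --rows '[[[0, 0, -0.006], [0, 0, 0], -0.2], [[0, 0, -0.006], [0, 0, 0], -0.2], [[0, 0, -0.006], [0, 0, 0], 0.5], [[0, 0, -0.006], [0, 0, 0], 0.7], [[0, 0, -0.006], [0, 0, 0], 0.7], [[0, 0, 0.15], [0, 0, 0], 0.7], [[0, 0, 0.4], [0, 0, 0], 0.8], [[0, 0, 0.7], [0, 0, 0], 1], [[0, 0, 0.9], [0, 0, 0], 1], [[0, 0, 0.9], [0, 0, 0], 1]]'

```text
time_s: 23.3
ee_pos: [611.6, 216.3, 161.5]
eef_rot: [-0.002, 3.133, 0.008]
wrist_force: [0.6, -0.2, 0.4]
finger_gap: 1.0
```

```bash
python3 -c "
from h import *
c=env.calibration('wrist');
im=env.capture('wrist');a=im[:,:,::-1].copy()
K=[[609+s*21,214.4+t*30,34] for s,t in [(1,1),(1,-1),(-1,-1),(-1,1)]]
cv2.polylines(a,[proj(c,K).round().astype(int)],True,(255,0,0),1)
cv2.imwrite('pics/w14.png',a)
t=env.calibration('top')
print('ring',back(t,[[310.75,230.92]],14))
to(433,131,150,90)
"
```

```text
ring [[439.86439119 121.5631983   14.        ]]
t 23.35 p [610.5 215.2 158.8] jaw 90.1 z [ 0.006  0.003 -1.   ] F [ 0.4  0.1 -1.1] gap 0.997 q [ 0.2   0.74 -0.88  1.64  0.64  1.07  0.7 ]
shift [-1.183 -0.562 -0.059] turn [-0.002  0.003 -0.   ]
```

View pics/w14.png

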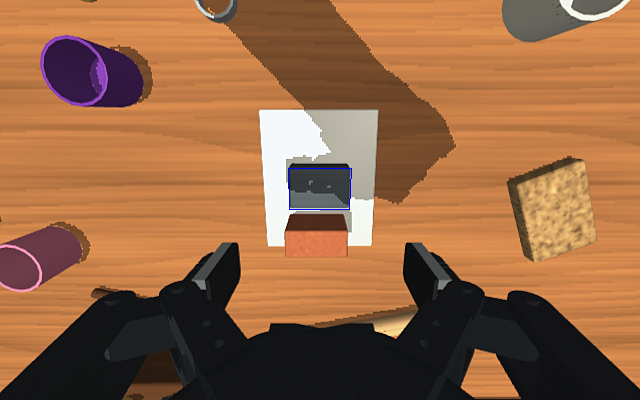

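>>> send_rows --rows '[[[-0.25, -0.15, 0], [0, 0, 0], 1], [[-0.5, -0.3, 0], [0, 0, 0], 1], [[-0.8, -0.45, -0.1], [0, 0, 0], 1], [[-0.8, -0.45, -0.1], [0, 0, 0], 1], [[-0.8, -0.45, -0.1], [0, 0, 0], 1]]'

```text
time_s: 23.85
ee_pos: [489.1, 146.3, 142.6]
eef_rot: [-0.001, 3.138, 0.003]
wrist_force: [0.4, 0.3, -0.1]
finger_gap: 0.997
```

```bash
python3 -c "
from h import *
to(439.9,121.6,60,90)
c=env.calibration('wrist');
im=env.capture('wrist');a=im[:,:,::-1].copy()
t=np.linspace(0,6.28,80)
for u,v in proj(c,np.c_[439.9+18*np.cos(t),121.6+18*np.sin(t),0*t+14]):
    if 0<v<400 and 0<u<640: a[int(round(v)),int(round(u))]=(255,0,0)
cv2.imwrite('pics/w15.png',a)
"
```

```text
t 23.85 p [489.1 146.3 142.6] jaw 90.0 z [ 0.003  0.002 -1.   ] F [ 0.4  0.3 -0.1] gap 0.997 q [ 0.39  0.57 -0.95  1.98  0.6   0.9   0.69]
shift [-0.328 -0.165 -0.551] turn [-0.001  0.002 -0.   ]
```

View pics/w15.png

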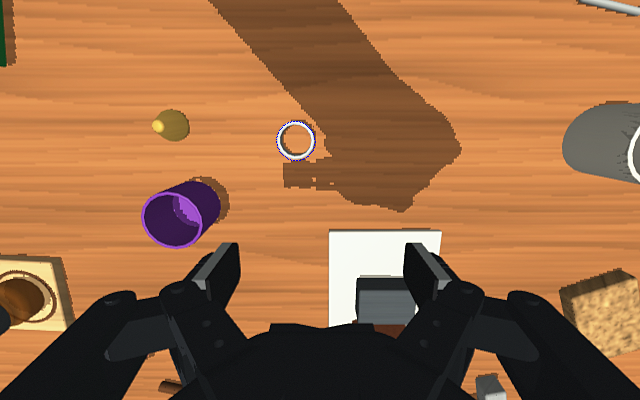

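>>> send_rows --rows '[[[-0.2, -0.1, 0], [0, 0, 0], 1], [[-0.328, -0.165, -0.2], [0, 0.002, 0], 1], [[-0.328, -0.165, -0.5], [0, 0.002, 0], 1], [[-0.328, -0.165, -0.65], [0, 0.002, 0], 1], [[-0.328, -0.165, -0.65], [0, 0.002, 0], 1], [[-0.328, -0.165, -0.65], [0, 0.002, 0], 0.3]]'

```text
time_s: 24.5
ee_pos: [442.8, 124.1, 46.2]
eef_rot: [-0.002, 3.14, 0.008]
wrist_force: [0.7, 0.4, 0.9]
finger_gap: 0.858
```

```bash
python3 -c "
from h import *
to(439.9,121.6,11,90)
"
```

```text
t 24.5 p [442.8 124.1  46.2] jaw 90.1 z [ 0.002  0.005 -1.   ] F [0.7 0.4 0.9] gap 0.858 q [ 0.32  0.65 -0.81  2.14  0.77  0.67  0.54]
shift [-0.02  -0.017 -0.235] turn [-0.003  0.001 -0.   ]
```

>>> send_rows --rows '[[[-0.02, -0.017, -0.1], [-0.003, 0, 0], 0.3], [[-0.02, -0.017, -0.19], [-0.003, 0, 0], 0.3], [[-0.02, -0.017, -0.23], [-0.003, 0, 0], 0.3], [[-0.02, -0.017, -0.23], [-0.003, 0, 0], 0.3], [[-0.02, -0.017, -0.23], [-0.003, 0, 0], 0], [[-0.02, -0.017, -0.23], [-0.003, 0, 0], -0.1], [[-0.02, -0.017, -0.23], [-0.003, 0, 0], -0.6], [[-0.02, -0.017, -0.23], [-0.003, 0, 0], -0.6], [[-0.02, -0.017, -0.23], [-0.003, 0, 0], -0.6], [[-0.02, -0.017, -0.23], [-0.003, 0, 0], -0.6]]' --squeeze 30

```text
time_s: 25.5
ee_pos: [440.5, 121.7, 12.7]
eef_rot: [-0.002, 3.138, -0.002]
wrist_force: [-0.5, -0.3, 7.1]
finger_gap: 0.392
```

```bash
python3 -c "
from h import *
st()
im=env.capture('wrist');a=im[:,:,::-1].copy()
cv2.imwrite('pics/w16.png',a)
"
```

```text
t 25.5 p [440.5 121.7  12.7] jaw 90.1 z [ 0.004 -0.001 -1.   ] F [-0.5 -0.3  7.1] gap 0.392 q [ 0.27  0.69 -0.74  2.16  0.85  0.61  0.47]
```

View pics/w16.png

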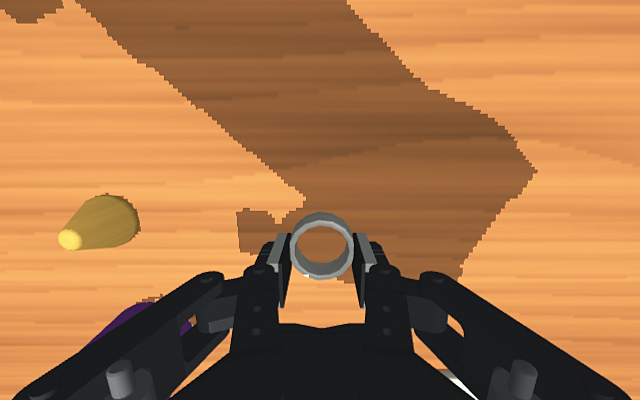

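>>> send_rows --rows '[[[0, 0, 0.1], [0, 0, 0], -0.6], [[0, 0, 0.35], [0, 0, 0], -0.6], [[0, 0, 0.65], [0, 0, 0], -0.6], [[0.2, 0.1, 0.7], [0, 0, 0], -0.6], [[0.45, 0.25, 0.7], [0, 0, 0], -0.6], [[0.7, 0.4, 0.7], [0, 0, 0], -0.6], [[0.85, 0.5, 0.7], [0, 0, 0], -0.6], [[0.85, 0.5, 0.7], [0, 0, 0], -0.6]]'

```text
time_s: 26.35
ee_pos: [570.5, 199.2, 118.2]
eef_rot: [-0.002, 3.136, 0.004]
wrist_force: [-1.2, -0.1, -0.3]
finger_gap: 0.393
```

```bash
python3 -c "
from h import *
to(609.5,214.4,110,90)
im=env.capture('wrist');a=im[:,:,::-1].copy()
cv2.imwrite('pics/w17.png',a)
"
```

```text
t 26.35 p [570.5 199.2 118.2] jaw 90.1 z [ 0.006  0.002 -1.   ] F [-1.2 -0.1 -0.3] gap 0.393 q [ 0.23  0.73 -0.87  1.77  0.67  0.96  0.66]
shift [ 0.26   0.101 -0.055] turn [-0.001  0.003 -0.001]
```

View pics/w17.png

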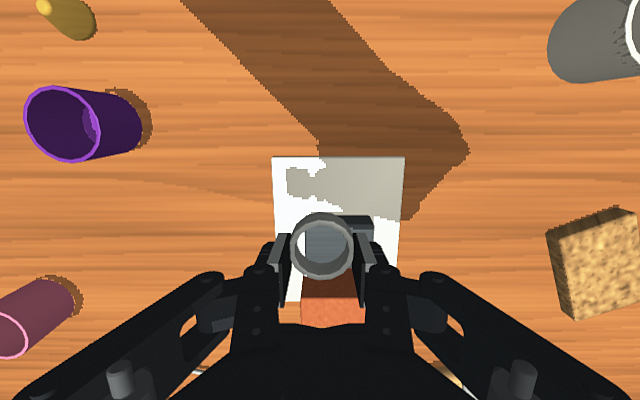

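Ring is held level. Go over the block and lower to TCP z ≈ 12.7+34 = 46.7.

>>> send_rows --rows '[[[0.26, 0.1, 0], [0, 0, 0], -0.6], [[0.26, 0.1, 0], [0, 0.002, 0], -0.6], [[0.26, 0.1, -0.2], [0, 0.002, 0], -0.6], [[0.26, 0.1, -0.38], [0, 0.002, 0], -0.6], [[0.26, 0.1, -0.38], [0, 0.002, 0], -0.6], [[0.26, 0.1, -0.38], [0, 0.002, 0], -0.6]]'

```text
time_s: 27.0
ee_pos: [606.7, 212.5, 61.2]
eef_rot: [0.003, -3.14, -0.0]
wrist_force: [0.1, 0.6, 0.2]
finger_gap: 0.398
```

```bash
python3 -c "
from h import *
to(609.5,214.4,47,90)
"
```

```text
t 27.0 p [606.7 212.5  61.2] jaw 90.1 z [-0.001  0.    -1.   ] F [0.1 0.6 0.2] gap 0.398 q [ 0.15  0.85 -0.8   1.69  0.73  0.93  0.64]
shift [ 0.019  0.013 -0.094] turn [-0.    -0.001 -0.001]
```

>>> send_rows --rows '[[[0.019, 0.013, -0.04], [0, 0, 0], -0.6], [[0.019, 0.013, -0.08], [0, 0, 0], -0.6], [[0.019, 0.013, -0.088], [0, 0, 0], -0.6], [[0.019, 0.013, -0.092], [0, 0, 0], -0.6], [[0.019, 0.013, -0.095], [0, 0, 0], -0.6], [[0.019, 0.013, -0.095], [0, 0, 0], -0.6]]'

```text
time_s: 27.6
ee_pos: [609.6, 214.5, 47.0]
eef_rot: [0.003, -3.14, -0.0]
wrist_force: [0.1, 0.2, -0.5]
finger_gap: 0.397
```

```bash
python3 -c "
from h import *
to(609.5,214.4,46.7,90)
"
```

```text
t 27.6 p [609.6 214.5  47. ] jaw 90.1 z [-0.001  0.    -1.   ] F [ 0.1  0.2 -0.5] gap 0.397 q [ 0.14  0.87 -0.78  1.69  0.74  0.91  0.63]
shift [-0.001 -0.001 -0.002] turn [-0.    -0.001 -0.001]
```

>>> send_rows --rows '[[[0, 0, -0.007], [0, 0, 0], -0.6], [[0, 0, -0.007], [0, 0, 0], -0.6], [[0, 0, -0.007], [0, 0, 0], 0], [[0, 0, -0.007], [0, 0, 0], 0.2], [[0, 0, -0.007], [0, 0, 0], 0.2], [[0, 0, 0.15], [0, 0, 0], 0.2], [[0, 0, 0.4], [0, 0, 0], 0.3], [[0, 0, 0.7], [0, 0, 0], 1], [[0, 0, 0.8], [0, 0, 0], 1], [[0, 0, 0.8], [0, 0, 0], 1]]'

```text
time_s: 28.6
ee_pos: [611.0, 215.4, 170.0]
eef_rot: [-0.003, 3.138, 0.003]
wrist_force: [-0.0, 0.4, 0.6]
finger_gap: 1.0
```

>>> send_rows --rows '[[[-0.3, -0.3, 0.2], [0, 0, 0], 1], [[-0.6, -0.6, 0.3], [0, 0, 0], 1], [[-0.9, -0.9, 0.3], [0, 0, 0], 1], [[-0.9, -0.9, 0.3], [0, 0, 0], 1], [[-0.9, -0.9, 0.3], [0, 0, 0], 1], [[-0.9, -0.9, 0.3], [0, 0, 0], 1]]'

```text
time_s: 29.2
ee_pos: [475.6, 78.5, 214.1]
eef_rot: [0.003, 3.139, 0.001]
wrist_force: [0.7, 1.9, 0.9]
finger_gap: 1.0
```

```bash
python3 -c "
from h import *
st()
im=env.capture('wrist');cv2.imwrite('pics/w18.png',im[:,:,::-1])
im=env.capture('top')[:,:,::-1];cv2.imwrite('pics/top2.png',im)
cv2.imwrite('pics/top2z.png',cv2.resize(im[110:310,170:490],None,fx=2.4,fy=2.4,interpolation=cv2.INTER_CUBIC))
im=env.capture('scene')[:,:,::-1];cv2.imwrite('pics/sc2.png',im)
cv2.imwrite('pics/sc2z.png',cv2.resize(im[140:270,140:470],None,fx=2.4,fy=2.4,interpolation=cv2.INTER_CUBIC))
"
```

```text
t 29.2 p [475.6  78.5 214.1] jaw 89.9 z [ 0.003  0.001 -1.   ] F [0.7 1.9 0.9] gap 1.0 q [ 0.65  0.43 -1.07  1.98  0.45  0.99  0.93]
```

View pics/w18.png

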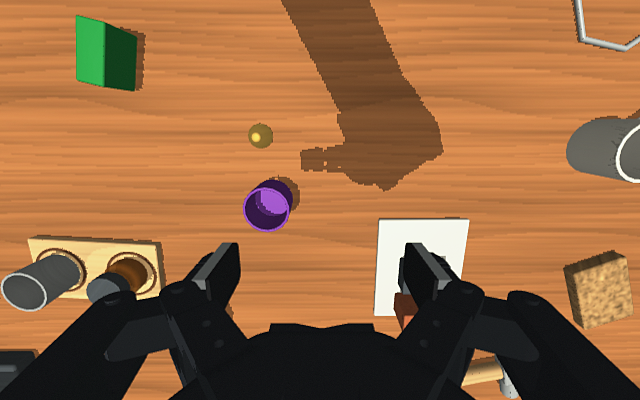

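View pics/top2z.png

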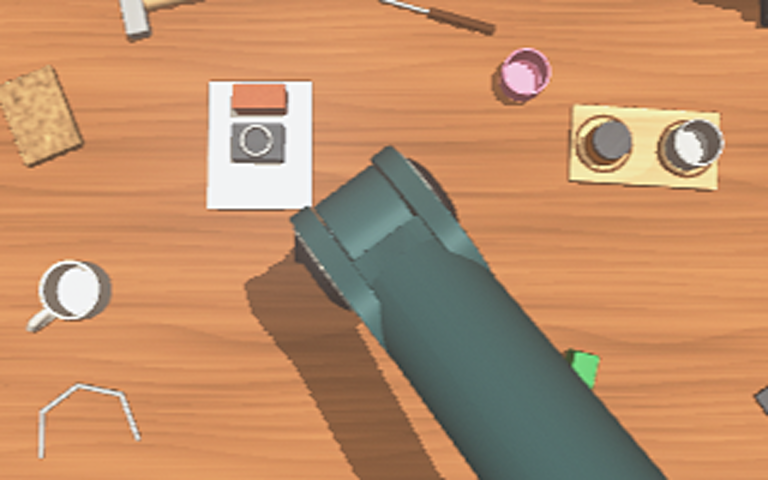

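View pics/sc2z.png

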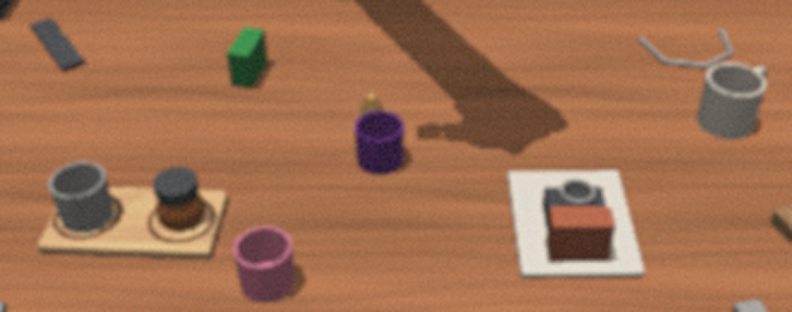

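Run:
```python
from h import *
im=cv2.imread("pics/top2.png"); c=env.calibration("top"); S=6
out=[]
def circ(x,y,z,r): t=np.linspace(0,2*np.pi,80); return np.c_[x+r*np.cos(t),y+r*np.sin(t),0*t+z]
def rec(x,y,z,a,b): return [[x+s*a,y+t*b,z] for s,t in [(1,1),(1,-1),(-1,-1),(-1,1)]]
for (u,v),shapes in [((278,170),[rec(609,214.4,34,21,30),rec(656,214.4,58,14,30),circ(609,214.4,48,18)]),
                 ((438,172),[circ(610,-183,62,20.3),circ(604.7,-279,62,27),circ(610,-183,12,34),circ(604.7,-279,12,34)])]:
    r=33
    A=cv2.resize(im[v-r:v+r,u-r:u+r],None,fx=S,fy=S,interpolation=cv2.INTER_CUBIC)
    for K in shapes:
        p=(proj(c,K)-[u-r,v-r]+.5)*S-.5
        cv2.polylines(A,[p.round().astype(int)],True,(255,0,0),1)
    out.append(A)
cv2.imwrite("pics/chk.png",np.hstack(out))
```

```text
(no output)
```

View pics/chk.png

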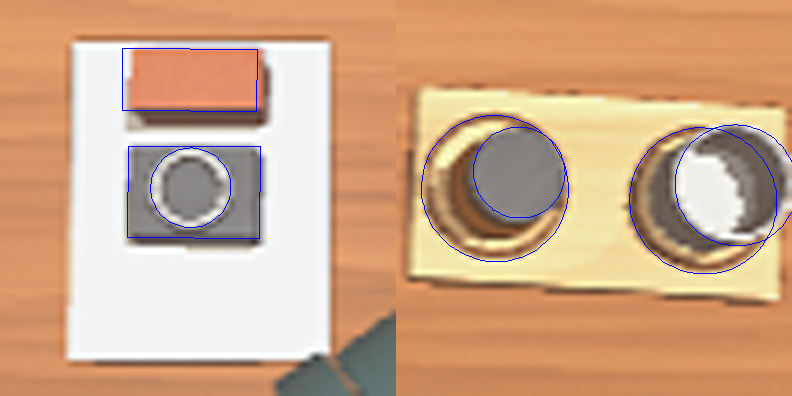

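```bash
python3 -c "
from h import *
st(); print(env.sign_off()); st()
"
```

```text
t 29.35 p [476.5  81.6 214.6] jaw 90.2 z [ 0.004  0.003 -1.   ] F [-1.2  0.8 -0.3] gap 1.0 q [ 0.64  0.43 -1.07  1.98  0.45  0.99  0.93]
the job is handed in; nothing more can be done
None
the job is handed in; nothing more can be done
```

The bench is set up and the job was handed in at about 29 s of the 128 s allowed; the hand-in reports no verdict.

- **Tile:** I placed the fire brick first, about 47 mm behind the tile centre. The soldering block then went flat in the middle with its long side left to right, and the steel ring went on top of it.
- **Board:** The flux jar stands in the left circle and the steel cup in the right circle.
- **Left alone:** I did not touch the coffee mug or the look-alikes. The final pictures show the mug standing where it was.

**Last checks:** I drew the intended outlines over a final top-camera picture. All five parts lay within about 3 mm of them, and the gripper was clear of everything. The largest mismatch was the brick's left edge, about 3 mm inside its outline. I put that at about a 1.5 mm sideways offset at most, against a 16 mm tolerance. No check failed. I judged these fits by eye on the overlay and did not measure every part's pose again.

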